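# Pull out the length gauge and hold its stop arm at the red flag

## Robot

A 7-joint arm with a two-finger parallel gripper is mounted at the origin on a cart in front of the work surface, level with it; the furniture and walls round the work are solid. World frame = base frame: x ahead of the robot, y to its left, z up, the work surface at z = 0. Lengths are in m, angles in rad, forces in N, time in s.
With the tool pointing down it reaches from about 0.425 to 0.875 m from the base axis. Payload 8.4 kg.
Tool frame: the origin (TCP) lies between the finger pads; the fingertips stand 8 mm ahead of it and the grasp point (between the pads) lies 11 mm behind it; z points along the fingers, y is the line along which they close (so a half turn about z gives the same grasp; the last joint's range is limited). The gripper opens to 85 mm and grips with 20 to 120 N. Pads are 22 mm wide; open, the fingers measure 114 mm over their backs; the gripper's body (76 mm by 85 mm) begins 54 mm behind the grasp point. The pads swing forward as they close: fully open they stand 13 mm farther back than shut.
Start: joints at [-1.418, 0.333, 0.04, 1.465, -0.013, 1.343, -0.059], TCP at [0.162, 0.629, 0.239] pointing down, gripper open.
Joint ranges: [-2.58, 2.58], [-0.38, 2.09], [-1.3, 1.39], [0.25, 2.4], [-1.5, 4.64], [0.08, 2.09], [-2.65, 2.65]. Speed limits (rad/s): [2.22, 2.22, 2.79, 2.79, 3.14, 3.14, 3.14].

## Interface

Orientations are given as a unit quaternion [x, y, z, w].
In Python, from plant import monitor, cams, env gives the robot as it stands.
- The arm moves only by the tool step_arm, never from a script. Its argument "targets" is a list of rows, each a list of 3 entries, a list of its own where there are three numbers: the shift along the tool's x, y, z in cm, then the turn about the tool's z in rad, then the finger opening in cm, from 0 to 8.54. In form: [[[tx, ty, tz], roll, fingers], ...]. A call has 1 to 5 rows; each row is the pose to reach, as a shift and turn from the pose commanded when the call began, along the tool's axes at that moment; what a row does not reach only later rows make up. A row lasts 1/12 s, in which the tool goes at most 41.7 mm and 7.16 degrees, less where a joint would pass 70% of its speed; a pose out of reach is approached as far as the arm can. A call with a gripper value outside its range is refused whole. The fingers move at their own pace and stop on an object; "squeeze" is the grip in N (left out, the last holds). Time passes only in rows, so rows that repeat a pose let the fingers close. It gives the time, the measured TCP pose, the force, the opening and the grip force at its end, in the units of the state.
- monitor.state(): the state, without advancing time (a new reading comes with each control period).
- cams.get_image(name): name is "scene" or "top"; returns a dict with "pixels" (420x560x3 uint8, red, green, blue), "fx", "fy", "cx", "cy" (pixels), "k1" (the pictures are not rectified: a ray, as slopes to the right and down, at radius r is drawn at 1 + k1 r^2 times it, then the intrinsics apply), "R" (3x3) and "t" (3): a world point X has camera coordinates R X + t. Camera axes: x right, y down, z forward; pixel columns grow to the right and rows downward; lengths in m; the calibration is good to about 2 mm. A picture is of the moment at which its call begins. There is no depth.
- env.hand_in(): hands the job in; it is judged then, once.
The state is a dict: "clock": time; "qpos": joint angles; "qvel": joint speeds; "tau": joint torques, N m; "eef_pos": TCP position; "ee_rot": TCP orientation; "ft_force": force on the tool from outside, world axes, zero at the start; "wrist_torque": the same for the moment, N m; "gripper_width": finger opening in m; "grip_force": force on a finger pad.
Only numpy, scipy, OpenCV 4.12 (cv2) and the standard library are available. Lean on these libraries where they do the work, as an engineer would, in place of code of your own. Each camera call takes 0.05 s, during which the arm holds its last target. There are 200 camera calls.

## Task

Set the wire length gauge for the harness welder: pull the blue-fronted tray out of the low grey cabinet to its stop, then push the yellow lock button on the gauge fully down, and take the black upright grip and draw the spring-loaded arm out to the right until its black pointer is in line with the red flag on the scale. Finish while still holding the arm there with the pointer in line with the flag, so that the clamp can be tightened, with the tray still fully out. Leave the loose things on the bench where they are.

Things in the scene. Friction and masses are not known exactly. Their poses are not given: they have to be found in the camera images.
- cabinet: low grey sheet-metal cabinet fixed on the bench, 215 deep (x) x 210 wide (y) x 125 high mm, open to the front. Origin: bottom centre of its front opening. Its -x axis points out of the opening (the way the tray comes out), its y axis to the left along the front; x y z axes are shared by all parts below. A dial indicator lies fixed on its roof, 90 mm or more behind the front edge, top at 142 mm.
- tray (a joint): how far the tray is pulled out, m: 0 shut, 0.13 at its stop. Slides along the cabinet's -x against about 4 N friction and stays where it is left. Its blue front panel is 12 mm thick, 208 wide, top edge 120 mm above the bench; starts 0 to 40 mm open.
- tray_handle (a point): centre of the steel bar handle of the tray: round bar 12 mm thick, 100 mm long along y, 100 mm above the bench (25 mm below the cabinet's roof), its centre 40 mm in front of the blue panel's face (34 mm clear gap behind the bar).
- lock_button (a joint): travel of the yellow lock button, m: 0 up (arm locked), 0.008 fully down. It moves straight down, resisted by about 3 N friction, and stays down by itself. The arm is free once it is more than about 5.5 mm down.
- button_top (a point): centre of the top of the yellow lock button, 20 mm across, 85 mm above the bench when up, 77 mm when fully down. It stands on the left end of the gauge, 77 mm behind the blue panel's face (65 mm behind its back) and 77 mm left of the tray's middle; when the tray is shut it is under the roof.
- gauge_arm (a joint): how far the telescoping arm is drawn out, m: 0 home, 0.10 its end. It slides along the cabinet's -y (to the right). A return spring pulls it home with 3 N at 0 and 5 N at 0.08; it runs home if let go. Locked at 0 until the button is down.
- grip_post: outer end of the telescoping arm: steel-dark block (22 mm wide along y, top 64 mm above the bench) with the black upright round grip on it, 18 mm across, from 64 to 108 mm above the bench. Origin on the bench plane under the grip's axis. With the arm home it stands 45 mm right of the tray's middle, 25 mm clear of the channel's end, in line with the button; 65 mm of free space to the blue panel in front of its axis and, with the tray out, to the cabinet roof behind it.
- grip_point (a point): point on the grip's axis 93 mm above the bench, the height to pinch it at from above; 15 mm below its top.
- pointer (a point): tip of the arm's black pointer, on the scale on top of the channel (which is 36 mm deep, 66 mm high above the bench), moves with the arm.
- flag (a joint): scale value at which the red flag is clipped, m (0.015 to 0.080): the pointer is in line with the flag's middle when joint gauge_arm has the same value. The flag is clamped fast.
- flag_mark (a point): middle of the red flag on the scale line; the flag is 8 mm wide along y, 5 mm thick, on the far half of the white scale with black graduations every 10 mm.
- horn_d: bystander: small cream machined horn blank standing on its foot, 26 x 26 x 50 mm, origin at the centre of its underside.
- sample_a: bystander: grey and white plastic weld sample, 41 x 61 x 23 mm, origin at the centre of its underside.
- tape_red: bystander: roll of red tape lying flat, 64 mm across, 15 mm high, origin at the centre of its underside.
- grease_pot: bystander: small pot with red screw lid, 56 mm across, 44 mm high, origin at the centre of its underside.

How it is judged:
On the way, in this order (a step that is already met when the one before it is completed fails the run):
1. the tray is pulled out to its stop, the lock button not yet pressed (value of joint tray above 0.122 m and value of joint lock_button below 0.005 m), for 0.2 s.
2. the lock button is pushed down with the arm still home (value of joint lock_button above 0.0065 m and value of joint gauge_arm below 0.01 m), for 0.1 s.
At the end, for the whole second after the job is handed in: the robot's fingers hold the grip (more than 2 N), the arm is still (under 10 mm/s) with its pointer within 4 mm of the red flag's middle (within the flag's width), the lock button is down, and the tray is within 12 mm of its stop (y of pointer in the frame of flag_mark between -0.004 and 0.004 m and velocity of joint gauge_arm between -0.01 and 0.01 m/s and contact force between the fingers and grip_post above 2 N and value of joint lock_button above 0.0055 m and value of joint tray above 0.118 m); the arm keeps its last pose, push and grip.
It fails at once if a loose thing on the bench was displaced by more than 20 mm (distance of any of horn_d, sample_a, tape_red, grease_pot from where it was at the start of the episode above 0.02 m).
It also fails if it takes over 58 s, if anything falls off the work surface, if the arm or the gripper's body presses on something with over 40 N, if the wrist force passes 120 N, or if a joint passes its speed limit or range.

## Working session

There is one attempt and no reset: what is moved stays moved. The work goes in short steps, Python scripts to look and compute and a tool call to move; the robot and the scene stay as the last step left them, time stands still between calls to the robot, and variables do not carry over. Pictures are saved under pics/ and viewed, at most 10 in all, crops included, and the job is handed in when it is done.

Besides the shell and the picture viewer there is one more tool, called after "Emit:" as name(argument=value, ...) on one line, values as JSON. step_arm: Moves the arm, as the interface text tells. Its arguments: {"type":"object","properties":{"targets":{"type":"array","items":{"type":"array"}},"squeeze":{"type":"number"}},"required":["targets"]}

```bash
mkdir -p pics
cat > h.py <<'E'
import numpy as np, cv2
from plant import monitor, cams, env
def shot(n,f):
    d=cams.get_image(n); np.save('pics/'+f+'.npy',{k:v for k,v in d.items()},allow_pickle=True)
    cv2.imwrite('pics/'+f+'.png',d['pixels'][:,:,::-1]); return d
def load(f): return np.load('pics/'+f+'.npy',allow_pickle=True).item()
def ray(d,u,v):
    K=np.array([[d['fx'],0,d['cx']],[0,d['fy'],d['cy']],[0,0,1.]])
    p=cv2.undistortPoints(np.array([[[u,v]]],float),K,np.array([d['k1'],0,0,0.]))[0,0]
    R=np.array(d['R']); c=-R.T@np.array(d['t']); return c,R.T@np.array([p[0],p[1],1])
def atz(d,u,v,z):
    c,r=ray(d,u,v); return c+r*(z-c[2])/r[2]
def proj(d,X):
    p=np.array(d['R'])@np.array(X)+np.array(d['t']); s=p[:2]/p[2]; s=s*(1+d['k1']*(s@s))
    return np.array([d['fx']*s[0]+d['cx'],d['fy']*s[1]+d['cy']])
E
python3 - <<'E'
from h import *
for n in('scene','top'):
    d=shot(n,n+'0'); print(n,-np.array(d['R']).T@np.array(d['t']))
print(monitor.state())
E
```

```text
scene [0.02457068 0.03586332 0.88027827]
top [ 0.46107951 -0.06592139  1.29794987]
{'clock': 0.1, 'qpos': array([-1.41822163,  0.33384399,  0.03986187,  1.46617978, -0.01341086,
        1.34326878, -0.05848477]), 'qvel': array([-0.00064014, -0.00253616, -0.00105431,  0.00048889, -0.00037936,
       -0.00027808,  0.00169184]), 'tau': array([ 3.50765098e-03, -6.60007811e+01,  1.36979062e+00, -4.06469107e+01,
        1.70715986e-02,  8.95731820e-03, -6.27010149e-05]), 'eef_pos': array([0.16184545, 0.62912645, 0.23850909]), 'ee_rot': array([ 1.25551099e-01,  9.92086895e-01, -7.15342175e-04, -4.93441671e-05]), 'ft_force': array([ 0.38083324, -0.04904292, -0.2935859 ]), 'wrist_torque': array([-0.01279823,  0.03722885, -0.0506784 ]), 'grip_force': 0.0, 'gripper_width': 0.0854909270626963}
```

View pics/scene0.png

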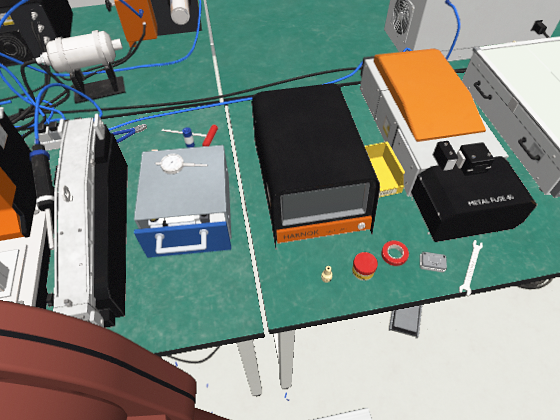

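View pics/top0.png

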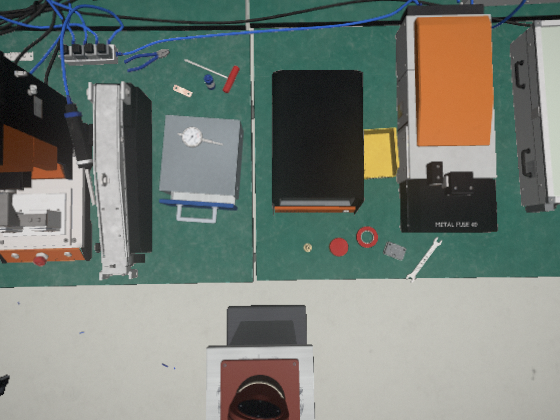

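The scene picture shows the cabinet at about (185,195), its handle bar at (183,243), and the loose things well to the right at (327–433, 255–275). The top picture shows the handle at about (196,218). Next I'll enlarge both around the cabinet.

Run:
```python
from h import *
a=load('top0')['pixels'][100:230,140:260,::-1]; b=load('scene0')['pixels'][140:270,125:245,::-1]
im=np.hstack([cv2.resize(x,None,fx=3.3,fy=3.3,interpolation=cv2.INTER_CUBIC) for x in(a,b)]); cv2.imwrite('pics/c0.png',im); print(im.shape)
```

```text
(429, 792, 3)
```

View pics/c0.png

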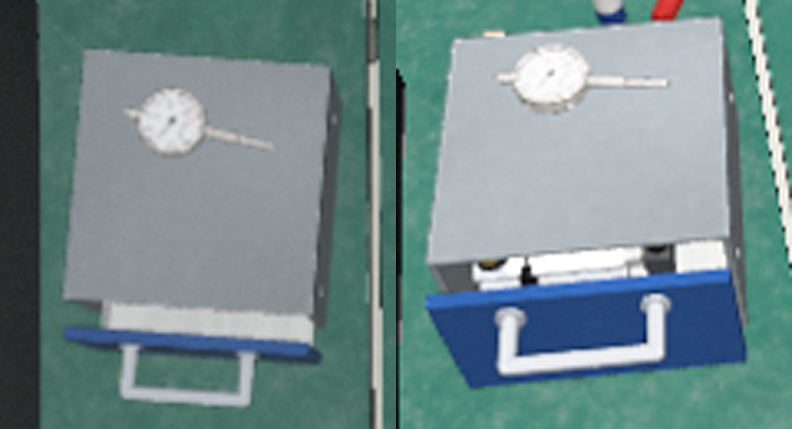

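Enlarged, the top view has the roof corners at (85,50), (330,67), (314,318) and (65,298), and the bar ends at (128,396) and (247,401). The scene view has the bar ends at (505,368) and (662,352).

Run:
```python
from h import *
T=load('top0');S=load('scene0')
t=lambda u,v,z:atz(T,140+u/3.3,100+v/3.3,z)
s=lambda u,v,z:atz(S,125+(u-396)/3.3,140+v/3.3,z)
for n,f,P in(('top',t,[(85,50,.125),(330,67,.125),(314,318,.125),(65,298,.125),(128,396,.1),(247,401,.1),(65,333,.12),(318,352,.12)]),
 ('sc',s,[(452,40,.125),(722,20,.125),(734,240,.125),(428,264,.125),(505,368,.1),(662,352,.1),(428,300,.12),(727,273,.12)])):
    Q=np.array([f(*p) for p in P]); print(n);print(Q.round(4))
    fl=(Q[2]+Q[3])/2; bk=(Q[0]+Q[1])/2; a=fl-bk; print('front mid',fl,'out dir deg',np.degrees(np.arctan2(a[1],a[0])), 'lat',np.degrees(np.arctan2(*(Q[3]-Q[2])[[1,0]])),'handle',(Q[4]+Q[5])/2, np.degrees(np.arctan2(*(Q[4]-Q[5])[[1,0]])))
```

```text
top
[[0.8181 0.2469 0.125 ]
 [0.8002 0.039  0.125 ]
 [0.5856 0.0551 0.125 ]
 [0.6062 0.2639 0.125 ]
 [0.5241 0.2171 0.1   ]
 [0.5179 0.1157 0.1   ]
 [0.5772 0.2652 0.12  ]
 [0.5572 0.0526 0.12  ]]
front mid [0.5959158  0.15949666 0.125     ] out dir deg 175.5741208667921 lat 84.34801891974084 handle [0.52101658 0.16642586 0.1       ] 86.50259331540572
sc
[[0.8182 0.2466 0.125 ]
 [0.7972 0.0382 0.125 ]
 [0.5844 0.054  0.125 ]
 [0.6056 0.2623 0.125 ]
 [0.528  0.2178 0.1   ]
 [0.52   0.1132 0.1   ]
 [0.5791 0.2634 0.12  ]
 [0.5614 0.0621 0.12  ]]
front mid [0.59500124 0.15813412 0.125     ] out dir deg 175.76849750768915 lat 84.19853684353689 handle [0.52399539 0.16549616 0.1       ] 85.62144597704459
```

```bash
cat >> h.py <<'E'
from scipy.spatial.transform import Rotation as Ro
def tri(d1,p1,d2,p2):
    (c1,r1),(c2,r2)=ray(d1,*p1),ray(d2,*p2)
    A=np.stack([r1,-r2],1); s=np.linalg.lstsq(A,c2-c1,rcond=None)[0]
    return (c1+s[0]*r1+c2+s[1]*r2)/2
def plan(X,yang=None):
    "X world TCP target; yang: wanted angle (deg) of tool y. Prints shift cm in tool axes, roll rad"
    s=monitor.state(); R=Ro.from_quat(s['ee_rot']).as_matrix(); p=s['eef_pos']
    a=np.degrees(np.arctan2(R[1,1],R[0,1]))
    print('tcp',p.round(4),'yang',a.round(2),'tilt',R[:,2].round(3),'shift',(R.T@(np.array(X)-p)*100).round(2),
      'roll',None if yang is None else np.radians((a-yang+180)%360-180).round(3))
E
python3 - <<'E'
from h import *
T=load('top0');S=load('scene0')
print(tri(T,(97,83),S,(66,119)),tri(T,(130,83),S,(96,117)),tri(T,(118,272),S,(82,312)))
F=np.array([.5955,.159]);H=np.array([.5225,.166])
plan([.5225,.166,.30],-5)
E
```

```text
[0.87845047 0.40386392 0.21238253] [0.8817802  0.32912801 0.2019532 ] [0.38702277 0.35675591 0.15598655]
tcp [0.1618 0.6291 0.2385] yang 75.57 tilt [-0.    -0.001 -1.   ] shift [-46.47 -35.88  -6.09] roll 1.406
```

Emit:
step_arm(targets=[[[0,0,-4],0.12,4],[[-3,-2.3,-7],0.24,4],[[-6.2,-4.8,-7],0.36,4],[[-9.4,-7.2,-7],0.48,4],[[-12.6,-9.7,-7],0.6,4]])

```text
clock: 0.52
eef_pos: [0.2598, 0.504, 0.3096]
ee_rot: [0.416, 0.91, 0.0, -0.0]
ft_force: [0.7, -0.2, -0.1]
gripper_width: 0.0399
grip_force: 0.0
```

```bash
python3 -c "
from h import *
plan([.5225,.166,.30],-5)"
```

```text
tcp [0.2598 0.504  0.3096] yang 40.89 tilt [ 0.     0.001 -1.   ] shift [-42.75  -2.26   0.94] roll 0.801
```

Emit:
step_arm(targets=[[[-4.1,-0.2,0],0.12,3.4],[[-8.2,-0.4,0],0.24,3.4],[[-12.3,-0.6,0],0.36,3.4],[[-16.4,-0.8,0],0.48,3.4],[[-20.5,-1.1,0],0.6,3.4]])

```text
clock: 0.93
eef_pos: [0.3864, 0.3419, 0.3091]
ee_rot: [0.666, 0.746, -0.0, -0.0]
ft_force: [1.5, 1.0, -0.6]
gripper_width: 0.0341
grip_force: 0.0
```

```bash
python3 -c "
from h import *
plan([.5225,.166,.30],-5)"
```

```text
tcp [0.3864 0.3419 0.3091] yang 6.48 tilt [-0. -0. -1.] shift [-19.02  11.54   0.91] roll 0.2
```

Emit:
step_arm(targets=[[[-3.4,2.1,1],0.1,3.4],[[-6.9,4.2,1],0.2,3.4],[[-10.4,6.3,1],0.2,3.4],[[-13.8,8.4,1],0.2,3.4],[[-17.3,10.5,1],0.2,3.4]])

```text
clock: 1.35
eef_pos: [0.511, 0.1828, 0.2992]
ee_rot: [0.735, 0.678, 0.0, -0.0]
ft_force: [1.7, 0.8, -0.6]
gripper_width: 0.0339
grip_force: 0.0
```

Emit:
step_arm(targets=[[[-1.5,1.5,3],0,3.4],[[-1.5,1.5,6],0,3.4],[[-1.5,1.5,6],0,3.4]])

```text
clock: 1.6
eef_pos: [0.5221, 0.1659, 0.2341]
ee_rot: [0.736, 0.677, -0.004, -0.001]
ft_force: [-0.6, 0.3, -1.1]
gripper_width: 0.0339
grip_force: 0.0
```

```bash
python3 -c "
from h import *
plan([.5225,.166,.095],-5)
shot('top','t1');shot('scene','s1')
S=load('s1')['pixels'][120:280,110:270,::-1];T=load('t1')['pixels'][100:260,140:300,::-1]
cv2.imwrite('pics/c1.png',np.hstack([cv2.resize(x,None,fx=2.5,fy=2.5,interpolation=2) for x in (T,S)]))"
```

```text
tcp [0.5221 0.1659 0.2341] yang -4.82 tilt [-0.007 -0.004 -1.   ] shift [ 0.08  0.12 13.91] roll 0.003
```

View pics/c1.png

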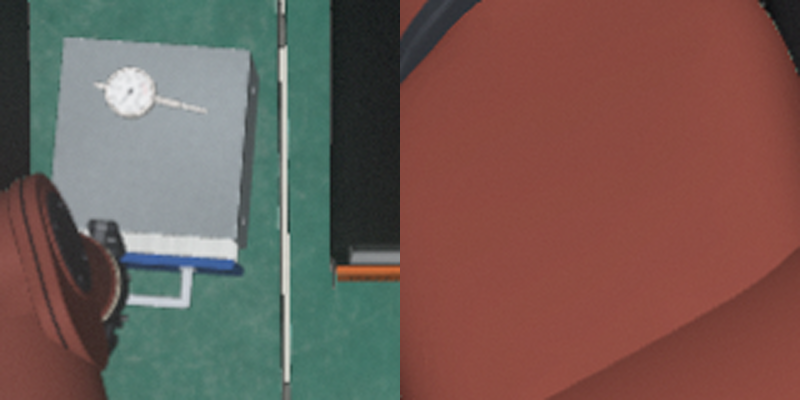

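The arm hides the tray in both views (top view: bar right end at about (185,303)), so I'll descend on the measured position and watch the force.

Emit:
step_arm(targets=[[[0.1,0.1,4],0,3.4],[[0.1,0.1,8],0,3.4],[[0.1,0.1,10],0,3.4],[[0.1,0.1,12],0,3.4],[[0.1,0.1,12],0,3.4]])

```text
clock: 2.12
eef_pos: [0.5235, 0.1705, 0.1175]
ee_rot: [0.734, 0.679, -0.002, -0.001]
ft_force: [0.2, -0.6, 0.1]
gripper_width: 0.0335
grip_force: 0.0
```

Emit:
step_arm(targets=[[[0,0,1.2],0,3.4],[[0,0,2.2],0,3.4],[[0,0,2.2],0,3.4]])

```text
clock: 2.37
eef_pos: [0.5249, 0.1699, 0.0968]
ee_rot: [0.735, 0.678, -0.0, -0.0]
ft_force: [-0.5, 0.0, -0.1]
gripper_width: 0.0338
grip_force: 0.0
```

Emit:
step_arm(squeeze=40, targets=[[[0,0,0],0,0.8],[[0,0,0],0,0.8],[[0,0,0],0,0.8],[[0,0,0],0,0.8],[[0,0,0],0,0.8]])

```text
clock: 2.78
eef_pos: [0.5259, 0.1695, 0.0983]
ee_rot: [0.735, 0.678, 0.001, 0.0]
ft_force: [-0.1, -1.2, 5.9]
gripper_width: 0.0106
grip_force: 39.4
```

Emit:
step_arm(targets=[[[0,0,0],0,3.0],[[0,0,0],0,3.0],[[0,0,0.5],0,3.0],[[0,0,1],0,3.0],[[0,0,1],0,3.0]])

```text
clock: 3.2
eef_pos: [0.5243, 0.169, 0.0859]
ee_rot: [0.735, 0.678, -0.001, -0.0]
ft_force: [-0.1, -0.1, -1.3]
gripper_width: 0.0299
grip_force: 0.0
```

Emit:
step_arm(squeeze=40, targets=[[[0,0,0],0,0.8],[[0,0,0],0,0.8],[[0,0,0],0,0.8],[[0,0,0],0,0.8],[[0,0,0],0,0.8]])

```text
clock: 3.62
eef_pos: [0.5252, 0.1691, 0.0871]
ee_rot: [0.735, 0.678, -0.0, 0.0]
ft_force: [1.6, -0.3, -4.7]
gripper_width: 0.0111
grip_force: 38.8
```

Emit:
step_arm(targets=[[[0,-1,0],0,0.8],[[0,-3,0],0,0.8],[[0,-5,0],0,0.8],[[0,-7,0],0,0.8],[[0,-8.5,0],0,0.8]])

```text
clock: 4.03
eef_pos: [0.4396, 0.1763, 0.0871]
ee_rot: [0.735, 0.678, 0.0, 0.0]
ft_force: [5.5, 1.9, -10.8]
gripper_width: 0.0103
grip_force: 40.9
```

Emit:
step_arm(targets=[[[0,-0.8,0],0,0.8],[[0,-1.6,0],0,0.8],[[0,-1.6,0],0,0.8]])

```text
clock: 4.28
eef_pos: [0.4229, 0.1778, 0.0871]
ee_rot: [0.735, 0.678, -0.001, -0.001]
ft_force: [-3.7, 2.0, -5.2]
gripper_width: 0.0103
grip_force: 41.3
```

Emit:
step_arm(targets=[[[0,-0.3,0],0,0.8],[[0,-0.6,0],0,0.8],[[0,-0.9,0],0,0.8],[[0,-0.9,0],0,0.8]])

```text
clock: 4.62
eef_pos: [0.4187, 0.1781, 0.0873]
ee_rot: [0.735, 0.678, 0.003, 0.002]
ft_force: [17.8, 4.3, -27.2]
gripper_width: 0.0107
grip_force: 39.8
```

Emit:
step_arm(targets=[[[0,0.4,0],0,0.8],[[0,0.4,0],0,0.8],[[0,0.4,0],0,2.8],[[0,0.4,0],0,2.8],[[0,0.4,0],0,2.8]])

```text
clock: 5.03
eef_pos: [0.42, 0.1778, 0.0878]
ee_rot: [0.735, 0.678, 0.0, 0.0]
ft_force: [0.3, 0.3, -0.3]
gripper_width: 0.0281
grip_force: 0.0
```

Emit:
step_arm(targets=[[[0,0,-3],0,2.8],[[0,0,-7],0,2.8],[[0,0,-11],0,1],[[0,0,-15],0,0],[[0,0,-17],0,0]])

```text
clock: 5.45
eef_pos: [0.4209, 0.1781, 0.2626]
ee_rot: [0.735, 0.678, 0.003, 0.0]
ft_force: [1.1, -0.1, -0.1]
gripper_width: 0.0001
grip_force: 0.0
```

Emit:
step_arm(targets=[[[4,0,0],0,0],[[8,0,0],0,0],[[12,0,0],0,0],[[16,0,0],0,0],[[20,0,0],0,0]])

```text
clock: 5.87
eef_pos: [0.4358, 0.3791, 0.2578]
ee_rot: [0.735, 0.678, 0.0, -0.0]
ft_force: [1.0, 0.4, 0.9]
gripper_width: -0.0001
grip_force: 0.0
```

```bash
python3 -c "
from h import *
plan([.5225,.166,.095],-5)
shot('top','t2');shot('scene','s2')
S=load('s2')['pixels'][130:280,105:255,::-1];T=load('t2')['pixels'][130:280,130:280,::-1]
cv2.imwrite('pics/c2.png',np.hstack([cv2.resize(x,None,fx=2.66,fy=2.66,interpolation=2) for x in (T,S)]))"
```

```text
tcp [0.4358 0.3791 0.2578] yang -4.65 tilt [ 0.     0.001 -1.   ] shift [-20.55  10.37  16.27] roll 0.006
```

View pics/c2.png

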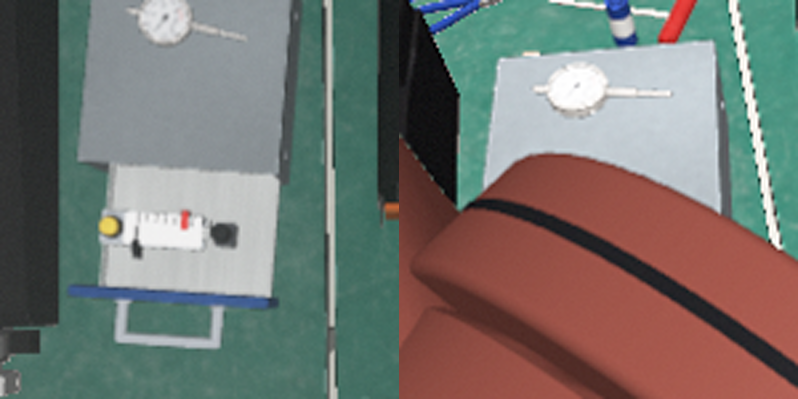

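The top view shows the tray fully out: button at (110,226), flag at (186,219), pointer at (138,248), grip at (224,233). I'll enlarge that for measuring.

```bash
python3 -c "
from h import *
T=load('t2')['pixels'][200:235,160:228,::-1]
cv2.imwrite('pics/c3.png',cv2.resize(T,None,fx=11,fy=11,interpolation=2))
d=load('t2');h=cv2.cvtColor(d['pixels'],cv2.COLOR_RGB2HSV)[200:235,160:228].astype(int)
for n,m in(('yellow',(abs(h[...,0]-27)<8)&(h[...,1]>120)),('red',((h[...,0]<8)|(h[...,0]>172))&(h[...,1]>120))):
    v,u=np.nonzero(m);w=h[...,1][m]; print(n,len(u),np.average(u,weights=w)+160,np.average(v,weights=w)+200)
"
```

```text
yellow 34 170.62863580499794 214.50409668168783
red 11 198.93620791494388 212.46544595392794
```

View pics/c3.png

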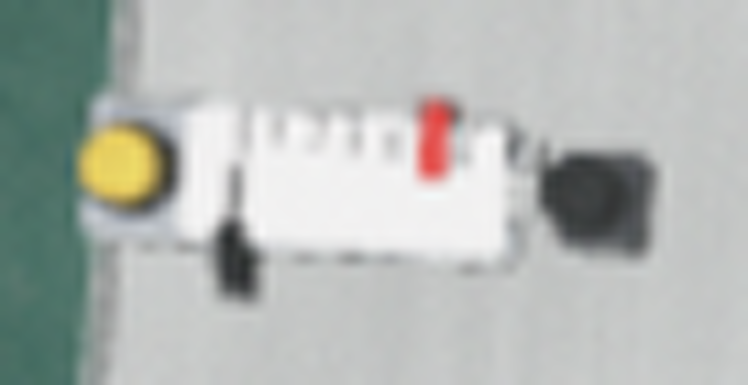

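```bash
python3 -c "
from h import *
T=load('t2')
t=lambda x,y,z:atz(T,160+(x+.5)/11-.5,200+(y+.5)/11-.5,z)
B=atz(T,170.63,214.5,.085);B2=t(120,166,.085);G=t(585,195,.108)
print('btn',B,B2,'grip',G,np.linalg.norm((G-B)[:2]),'yang',np.degrees(np.arctan2(*(B-G)[[1,0]])))
for a in(84.2,84.7,85.2):
    y=np.array([np.cos(np.radians(a)),np.sin(np.radians(a)),0])
    P=[t(235,180,.0665),t(237,225,.068)];F=[atz(T,198.94,212.47,.071),t(434,140,.071)]
    print(a,[(p-f)@y*1000 for p in P for f in F], 'frame btn/flag rel. to grip',(B-G)@y,(F[0]-G)@y,(B-F[0])@y)
plan([B[0],B[1],.12],-5)
"
```

```text
btn [0.54107549 0.24387062 0.085     ] [0.54069447 0.24436865 0.085     ] grip [0.52956167 0.1203704  0.108     ] 0.12403577711664206 yang 84.67376067825478
84.2 [np.float64(51.87523750206544), np.float64(51.99219884010417), np.float64(49.80323475323113), np.float64(49.920196091269865)] frame btn/flag rel. to grip 0.12403153690767 0.04698754052389923 0.07704399638377078
84.7 [np.float64(51.995702130882506), np.float64(52.117754914926905), np.float64(50.02692961427978), np.float64(50.148982398324186)] frame btn/flag rel. to grip 0.12403576410964885 0.04688006282272579 0.07715570128692306
85.2 [np.float64(52.112207085672765), np.float64(52.23934202093079), np.float64(50.24681473095117), np.float64(50.3739496662092)] frame btn/flag rel. to grip 0.12403054550796676 0.04676901502326485 0.07726153048470191
tcp [0.4335 0.3839 0.2562] yang -4.19 tilt [-0.001 -0.    -1.   ] shift [-13.18  11.77  13.6 ] roll 0.014
```

Emit:
step_arm(targets=[[[-3.3,2.9,0],0,0],[[-6.6,5.9,0],0,0],[[-9.9,8.8,3],0,0],[[-13.2,11.8,6],0,0],[[-13.2,11.8,9],0,0]])

```text
clock: 6.38
eef_pos: [0.5443, 0.2353, 0.1783]
ee_rot: [0.737, 0.676, 0.003, 0.001]
ft_force: [1.2, 0.2, 0.4]
gripper_width: -0.0002
grip_force: 0.0
```

```bash
python3 -c "
from h import *
plan([.541,.244,.095],-5)
"
```

```text
tcp [0.5443 0.2353 0.1783] yang -4.91 tilt [ 0.006  0.002 -1.   ] shift [ 0.82 -0.45  8.33] roll 0.002
```

Emit:
step_arm(targets=[[[0,0,2],0,0],[[0,0,4],0,0],[[0,0,4],0,0]])

```text
clock: 6.63
eef_pos: [0.5382, 0.2377, 0.132]
ee_rot: [0.736, 0.677, -0.003, -0.0]
ft_force: [-1.2, -0.2, 0.2]
gripper_width: 0.0002
grip_force: 0.0
```

```bash
python3 -c "
from h import *
plan([.541,.244,.095],-5)
"
```

```text
tcp [0.5382 0.2377 0.132 ] yang -4.71 tilt [-0.005 -0.004 -1.   ] shift [0.67 0.24 3.7 ] roll 0.005
```

Emit:
step_arm(targets=[[[0.5,0.2,1.5],0,0],[[0.5,0.2,2.8],0,0],[[0.5,0.2,3.3],0,0],[[0.5,0.2,3.8],0,0],[[0.5,0.2,4.2],0,0]])

```text
clock: 7.05
eef_pos: [0.5425, 0.2443, 0.0939]
ee_rot: [0.735, 0.678, 0.0, 0.0]
ft_force: [-0.3, -0.4, -0.6]
gripper_width: 0.0001
grip_force: 0.0
```

Emit:
step_arm(targets=[[[0,0,0.3],0,0],[[0,0,0.6],0,0],[[0,0,0.6],0,0]])

```text
clock: 7.3
eef_pos: [0.5426, 0.2443, 0.0876]
ee_rot: [0.735, 0.678, 0.0, 0.0]
ft_force: [0.2, -0.3, 0.7]
gripper_width: -0.0002
grip_force: 0.0
```

Emit:
step_arm(targets=[[[0,0,0.2],0,0],[[0,0,0.4],0,0],[[0,0,0.6],0,0]])

```text
clock: 7.55
eef_pos: [0.5438, 0.245, 0.0836]
ee_rot: [0.735, 0.678, 0.002, 0.0]
ft_force: [-5.0, -2.0, 29.1]
gripper_width: -0.0001
grip_force: 14.5
```

Emit:
step_arm(targets=[[[0,0,-2],0,0],[[0,0,-5],0,2],[[-1,0,-8.5],0,5.5],[[-4,0,-8.5],0,5.5],[[-8,0,-8.5],0,5.5]])

```text
clock: 7.97
eef_pos: [0.537, 0.1673, 0.1687]
ee_rot: [0.733, 0.68, 0.002, 0.0]
ft_force: [0.9, -0.6, -0.7]
gripper_width: 0.0481
grip_force: 0.0
```

Emit:
step_arm(targets=[[[-3,0,0],0,5.5],[[-4.2,0,0],0,5.5],[[-4.2,0,0],0,5.5],[[-4.2,0,0],0,5.5]])

```text
clock: 8.3
eef_pos: [0.5327, 0.1228, 0.1668]
ee_rot: [0.736, 0.677, 0.0, -0.0]
ft_force: [0.8, 1.4, 0.4]
gripper_width: 0.0549
grip_force: 0.0
```

```bash
python3 -c "
from h import *
shot('top','t3');shot('scene','s3')
plan([.5297,.1212,.083],-5)
S=load('s3')['pixels'][130:280,105:255,::-1];T=load('t3')['pixels'][130:280,130:280,::-1]
cv2.imwrite('pics/c4.png',np.hstack([cv2.resize(x,None,fx=2.66,fy=2.66,interpolation=2) for x in (T,S)]))"
```

```text
tcp [0.5325 0.1244 0.1665] yang -4.54 tilt [-0.  0. -1.] shift [-0.34 -0.26  8.35] roll 0.008
```

View pics/c4.png

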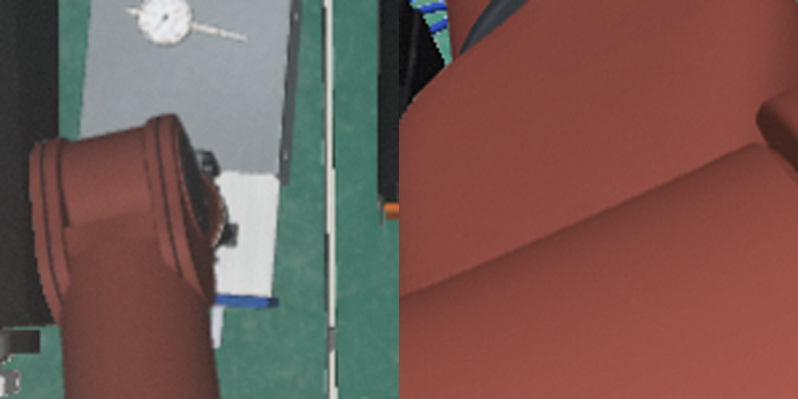

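The arm hides the gauge here (top view shows only the grip block at (230,235)). I'll work out the draw distance from the earlier clear picture at subpixel level.

```bash
python3 -c "
from h import *
T=load('t2');I=T['pixels'].astype(float)
y=np.array([np.cos(np.radians(84.8)),np.sin(np.radians(84.8)),0])
f=[];p=[]
for v in range(209,217):
    r=(I[v,194:205,0]-I[v,194:205,1:].mean(1)).clip(10)-10
    if r.sum()>60: u=(r*np.arange(194,205)).sum()/r.sum(); f.append(atz(T,u,v,.071)@y); print('F',v,u,r.sum(),f[-1])
for v in range(213,225):
    g=(235-I[v,178:186].mean(1)).clip(12)-12; u=(g*np.arange(178,186)).sum()/(g.sum()+1e-6); print('P',v,u.round(2),g.astype(int),(atz(T,u,v,.067)@y).round(4))
"
```

```text
F 209 199.12727272727273 165.0 0.2150628587358334
F 210 199.19486404833836 331.0 0.21461651543590776
F 211 199.06182380216384 323.5 0.21474799787924387
F 212 198.9694533762058 311.0 0.21476222519647356
F 213 198.88888888888889 337.5 0.21474235320801852
F 214 198.88029197080292 342.5 0.21451524726731588
F 215 198.86386554621848 297.5 0.2143106470179523
F 216 198.77439024390245 82.0 0.21431618304454786
P 213 182.0 [ 0  0  0  0 12  0  0  0] 0.2642
P 214 181.0 [0 0 0 7 0 0 0 0] 0.2669
P 215 180.92 [ 0  0  5 55  0  0  0  0] 0.2668
P 216 180.88 [ 0  0 11 72  1  0  0  0] 0.2667
P 217 180.85 [ 0  0 13 74  0  0  0  0] 0.2665
P 218 180.8 [ 0  0 17 68  0  0  0  0] 0.2664
P 219 180.61 [ 0  0 41 64  0  0  0  0] 0.2667
P 220 180.56 [  0  19 115 125  27   0   0   0] 0.2666
P 221 180.39 [  7  72 164 149  56   0   0   0] 0.2668
P 222 180.7 [ 52  96 162 164 121  53  14  10] 0.2656
P 223 181.2 [ 37  90 161 164 167 105  42  27] 0.2639
P 224 181.17 [ 29  77 157 165 165  85  27  26] 0.2638
```

Emit:
step_arm(targets=[[[-0.3,-0.2,2],0,5.5],[[-0.3,-0.2,4],0,5.5],[[-0.3,-0.2,6],0,5.5],[[-0.3,-0.2,8],0,5.5],[[-0.3,-0.2,8.3],0,5.5]])

```text
clock: 8.82
eef_pos: [0.5283, 0.1211, 0.0803]
ee_rot: [0.734, 0.679, -0.002, -0.001]
ft_force: [-0.7, 0.3, -0.3]
gripper_width: 0.0552
grip_force: 0.0
```

Emit:
step_arm(squeeze=60, targets=[[[0,0,0],0,4],[[0,0,0],0,3],[[0,0,0],0,1.4],[[0,0,0],0,1.4],[[0,0,0],0,1.4]])

```text
clock: 9.23
eef_pos: [0.5315, 0.1205, 0.0851]
ee_rot: [0.735, 0.678, 0.001, 0.0]
ft_force: [0.8, 0.6, 6.0]
gripper_width: 0.016
grip_force: 58.5
```

Emit:
step_arm(targets=[[[0,0,0],0,1.4],[[0,0,0],0,1.4],[[0,0,0],0,1.4]])

```text
clock: 9.48
eef_pos: [0.5315, 0.1205, 0.0851]
ee_rot: [0.735, 0.678, 0.001, 0.0]
ft_force: [1.6, 1.7, 5.9]
gripper_width: 0.0161
grip_force: 58.6
```

Emit:
step_arm(targets=[[[-0.8,0,0],0,1.4],[[-1.6,0,0],0,1.4],[[-2.4,0,0],0,1.4],[[-3.2,0,0],0,1.4],[[-4.0,0,0],0,1.4]])

```text
clock: 9.9
eef_pos: [0.5282, 0.0814, 0.0851]
ee_rot: [0.735, 0.678, 0.002, -0.0]
ft_force: [1.2, 4.5, 7.7]
gripper_width: 0.0163
grip_force: 58.6
```

Emit:
step_arm(targets=[[[-0.6,0,0],0,1.4],[[-1.1,0,0],0,1.4],[[-1.1,0,0],0,1.4],[[-1.1,0,0],0,1.4],[[-1.1,0,0],0,1.4]])

```text
clock: 10.32
eef_pos: [0.5273, 0.0704, 0.0851]
ee_rot: [0.735, 0.678, 0.002, -0.0]
ft_force: [0.9, 2.9, 6.7]
gripper_width: 0.0165
grip_force: 58.7
```

```bash
python3 -c "
from h import *
shot('top','t4')
plan([.5315,.1205,.085],-5)
T=load('t4')['pixels'][190:250,150:240,::-1]
cv2.imwrite('pics/c5.png',cv2.resize(T,None,fx=8,fy=8,interpolation=2))"
```

```text
tcp [0.5273 0.0704 0.0851] yang -4.6 tilt [ 0.002  0.002 -1.   ] shift [5.02 0.02 0.02] roll 0.007
```

View pics/c5.png

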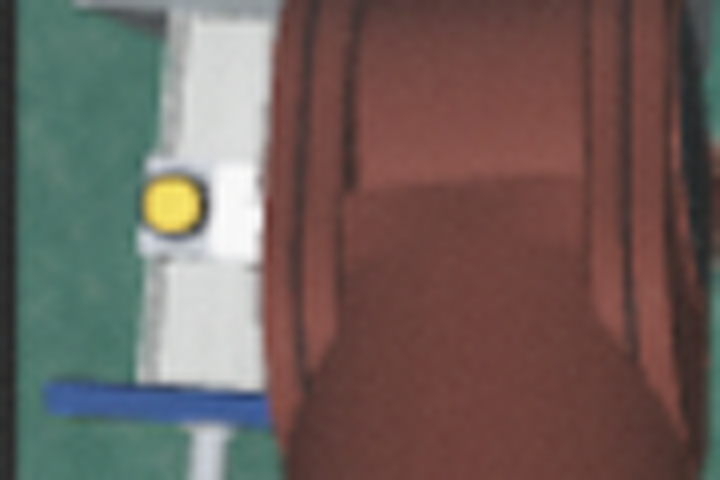

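The top view shows the button down, the tray out, and no pointer left at its home spot. The flag itself is hidden by the arm. I'll add the last 1.5 mm and check whether the scene camera sees the flag.

Emit:
step_arm(targets=[[[-0.15,0,0],0,1.4],[[-0.15,0,0],0,1.4],[[-0.15,0,0],0,1.4],[[-0.15,0,0],0,1.4],[[-0.15,0,0],0,1.4]])

```text
clock: 10.78
eef_pos: [0.5272, 0.069, 0.0851]
ee_rot: [0.735, 0.678, 0.002, 0.0]
ft_force: [0.1, 3.4, 6.6]
gripper_width: 0.0159
grip_force: 58.7
```

```bash
python3 -c "
from h import *
plan([.5315,.1205,.085],-5)
d=shot('scene','s5');F=atz(load('t2'),198.94,212.47,.071);q=proj(d,F);print(F,q)
u,v=q.astype(int);print(d['pixels'][v-3:v+4:3,u-6:u+7:3].tolist())"
```

```text
tcp [0.5272 0.069  0.0851] yang -4.59 tilt [ 0.002  0.002 -1.   ] shift [5.17 0.02 0.02] roll 0.007
[0.54635923 0.16589349 0.071     ] [183.70045319 247.37075104]
[[[171, 91, 79], [170, 91, 80], [171, 91, 79], [172, 92, 81], [173, 92, 81]], [[170, 90, 79], [171, 91, 80], [170, 91, 80], [171, 91, 78], [173, 92, 79]], [[170, 90, 79], [171, 91, 79], [172, 92, 79], [172, 92, 80], [171, 91, 80]]]
```

The scene camera is blocked too (only arm colour there). The arm has been drawn 51.7 mm with a firm grip, against 52 ± 1 mm measured, which is inside the 4 mm tolerance.

```bash
python3 -c "
from plant import env
print(env.hand_in())"
```

```text
the job is handed in; nothing more can be done
None
```

I handed the job in at about 11 s with the tray pulled out to its stop, the lock button pushed down, and the gripper holding the arm drawn out 51.7 mm against a measured flag distance of about 52 mm; the robot arm blocked both cameras at the end, so I could not confirm the final pointer alignment by eye.

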